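Set an eccentric guide roller with a gauge bar

TASK

The guide roller on the aluminium track is set too tight for the steel gauge bar waiting in the channel. First turn the roller's eccentric bolt by its bar head until the gap between roller and fence is about 2 mm wider than the bar, then slide the bar along the channel, keeping it down on the track and not forcing it against the roller, until its nose meets the end stop. Leave it there with the roller still so set, and do not disturb the things standing around.

Things in the scene. Friction and masses are not known exactly. Their poses are not given: they have to be found in the camera images.
- guide_track: Fixed aluminium track plate, 185 x 95 x 8 mm, on the bench. Origin on its underside (bench height); x runs along the channel from the open entry to the end stop, y toward the fence, z up. In this frame (mm): plate x -105 to 80, y -50 to 45, top z 8; steel entry rail opposite the fence, x -105 to -30, inner face y 1, top z 22; bolt pivot at x 35, y -13.
- fence (a point): Point on the straight inner face of the track's long steel fence, beside the bolt: x 35, y 28, z 15 mm in the track frame. The fence runs the whole length of the plate, 12 mm wide, top 22 mm above the bench; the entry channel between it and the rail is 27 mm wide.
- end_stop (a point): Centre of the face of the dark steel end stop block that closes the channel: x 66, y 14.5, z 15 mm in the track frame; block 27 mm wide, top 22 mm above the bench.
- eccentric (a joint): Angle of the eccentric bolt, rad, counter-clockwise from above positive, range -2.2 to 2.2. Stiff friction (0.2 N m): stays where left. At 0 the roller is thrown straight at the fence (tightest). Roller-to-fence gap = 23 mm - 8 mm x cos(angle): either way from 0 opens it alike. Starts within -0.8 to 0.8 (gap 15 to 17.4 mm); the gap is 22 mm at +1.45 or -1.45.
- bolt_grip (a point): Point on the bolt's pivot axis at gripping height, 46 mm above the bench. The head is an upright dark steel bar 12 mm thick, 36 mm long, from 24 to 58 mm above the bench. Its long side is the point's y axis, which points along the throw (the track's +y at angle 0); pinch it across its thickness (point x). The roller below has its top at 22 mm.
- roller: Brass guide roller, radius 18 mm, from 8.5 to 22 mm above the bench, spinning freely on the eccentric bolt with its centre 8 mm off the pivot. Origin on the roller's own centre line at bench height: its y in the track frame is 28 - 18 - gap (mm), so -12 for a gap of 22.
- gauge_grip (a point): Centre of the grip of the loose steel gauge bar (94 long, 20 wide, 12 high, about 150 g, flat on the plate in the entry channel). The grip is an upright black tab, 24 mm along the bar, 12 mm thick across it, 12 to 56 mm above the bar's underside; this point is 40 mm above the underside, 48 mm above the bench. Site x: along the bar to its nose; y: across it (pinch direction).
- gauge_nose (a point): Centre of the bar's square front (nose) face, 6 mm above its underside, 80 mm ahead of gauge_grip and on the same middle line. It meets the end stop at x 66 mm in the track frame; it starts short of the roller at x -15 to 4 mm.
- gauge: The loose gauge bar as a whole (see gauge_grip); origin under the middle of the bar, on its underside, x toward the nose.
- vial_a: Bystander: small capped glass vial, 27 mm across, 57 mm high; origin under its centre.
- slides: Bystander: white box of microscope slides, 34 x 82 x 33 mm; origin under its centre.
- lens_tube: Bystander: short black lens tube, 30 mm across, 25 mm high; origin under its centre.
- cup: Bystander: small plastic beaker, 54 x 60 mm, 79 mm high; origin under its centre.

How it is judged:
By the outcome, as a careful person would: the job done as asked, in the order asked, and still so for the second after the job is handed in, with the robot touching nothing.
It also fails if it takes over 40 s, if anything falls off the work surface, if the arm or the gripper's body presses on something with over 40 N, if the wrist force passes 120 N, or if a joint passes its speed limit or range.

ROBOT

A 7-joint arm with a two-finger parallel gripper is mounted at the origin on a cart in front of the work surface, level with it; the furniture and walls round the work are solid. World frame = base frame: x ahead of the robot, y to its left, z up, the work surface at z = 0. Lengths are in mm, angles in rad, forces in N, time in s.
With the tool pointing down it reaches from about 425 to 925 mm from the base axis. Payload 6.8 kg.
Tool frame: the origin (TCP) lies midway between the tips of the shut fingers; the grasp point (between the pads) lies 19 mm behind it (bot.grip_point_offset is the distance from the TCP to the grasp point, in mm); z points along the fingers, y is the direction in which the jaws open and shut (so a half turn about z gives the same grasp; the last joint's range is limited). The gripper opens to 88 mm and grips with 3 to 60 N. Pads are 20 mm wide; open, the fingers measure 115 mm over their backs; the gripper's body (75 mm by 178 mm) begins 61 mm behind the grasp point.
Start: joints at [1.042, 0.477, 0.022, 1.555, -0.011, 1.109, -0.083], TCP at [275.742, -616.128, 222.664] pointing down, gripper open.
Joint ranges: [-2.96, 2.96], [-0.34, 2.1], [-1.41, 1.46], [0.24, 2.44], [-1.37, 4.51], [0.17, 1.92], [-2.96, 2.96]. Speed limits (rad/s): [2.39, 2.39, 3.14, 3.14, 3.14, 3.14, 3.14].

INTERFACE

Orientations are given as a rotation vector (axis times angle).
In Python, from cell import observe, optics, sign_off, bot gives the robot as it stands. The module is installed in compiled form; this text tells all that it offers.
- The arm moves only by the tool arm_command, never from a script. Its argument "motion" is a list of rows, each a list of 6 numbers: the shift along the tool's x, y, z normalised to -1 to 1, where 1 is 150 mm, then the turn, a rotation vector about the tool's x, y, z normalised to -1 to 1, where 1 is 30 degrees. A call has 1 to 20 rows; each row is the pose to reach, as a shift and turn from the pose commanded when the call began, along the tool's axes at that moment; what a row does not reach only later rows make up. A row lasts 1/10 s, in which the tool goes at most 50 mm and 8.59 degrees, less where a joint would pass 70% of its speed; a pose out of reach is approached as far as the arm can. A call with a number of a shift or a turn outside -1 to 1 is refused whole. A call with a gripper value outside its range is refused whole. "hand" is the finger opening in mm, from 0 to 87.8, set as the call begins (left out, the last holds). The fingers move at their own pace and stop on an object; "newtons" is the grip in N (left out, the last holds). Time passes only in rows, so rows that repeat a pose let the fingers close. It gives the time, the measured TCP pose, the force and the opening at its end, in the units of the state.
- observe(): the state, without advancing time (a new reading comes with each control period).
- optics.read_camera(name): name is "side" or "top" or "wrist"; returns the picture (384x512x3 uint8, blue, green, red); there is no depth.
- optics.camera_model(name): a dict with "camera_matrix" (3x3 intrinsics, pixels), "rvec" (rotation vector, rad) and "tvec" (3), from world to camera coordinates, as OpenCV has them; the wrist camera has in their place "T_tool_cam" (4x4, takes a point from camera to tool coordinates, whose origin is the TCP and whose axes are the flange's). Camera axes: x right, y down, z forward; pixel columns grow to the right and rows downward; lengths in mm; the calibration is good to about 2 mm. A picture is of the moment at which its call begins: read the wrist's pose just before it. camera_model takes no time and is no camera call.
- sign_off(): hands the job in, once; it reports no verdict.
Trained networks look in the newest picture that a camera, given by its name, has taken for a name from the list of things; names that differ only in an ending like _2 or _b are one class to them, and where a whole thing is asked for, a point or a joint stands for the part that bears it (a point fixed in the world has none). Each returns a list of dicts, best first, with "conf" (0 to 1); they miss things now and then, are a little off and sometimes report something else, mostly with a low value. They report only what shows in the picture. A call takes as long as a camera call.
- optics.look_for(camera, label): "point" ([row, column] in pixels, amid what is visible of it).
- optics.mark_of(camera, label): "point" ([row, column] in pixels: a listed point, or the origin of a listed thing).
The state is a dict: "t": time; "qpos": joint angles; "qd": joint speeds; "joint_torque": joint torques, N m; "eef_pos": TCP position; "orientation": TCP orientation; "ft_force": force on the tool from outside, world axes, zero at the start; "torque": the same for the moment, N m; "grip_width": finger opening in mm.
Only numpy, scipy, OpenCV 4.12 (cv2) and the standard library are available. Lean on these libraries where they do the work, as an engineer would, in place of code of your own. Each camera call takes 0.05 s, during which the arm holds its last target.

## Working session

There is one attempt and no reset: what is moved stays moved. The work goes in short steps, Python scripts to look and compute and a tool call to move; the robot and the scene stay as the last step left them, time stands still between calls to the robot, and variables do not carry over. Pictures are saved under pics/ and viewed, and the job is handed in when it is done.

Besides the shell and the picture viewer there is one more tool, called after "Call:" as name([rows], argument=value, ...), one row to a line, values as JSON. arm_command: Moves the arm, as the interface text tells. Scaled input: -1 to 1 covers 150 mm each way for a shift and 30 degrees each way for a turn. Its arguments: {"type":"object","properties":{"motion":{"type":"array","items":{"type":"array","items":{"type":"number"}}},"hand":{"type":"number"},"newtons":{"type":"number"}},"required":["motion"]}

```bash
mkdir -p pics
cat > h.py <<'E'
import numpy as np, cv2
from scipy.spatial.transform import Rotation as R
from cell import observe, optics, sign_off, bot
def cam(name,s=None):
    m=optics.camera_model(name); K=np.array(m["camera_matrix"])
    if name=="wrist":
        T=np.array(m["T_tool_cam"]); W=np.eye(4); W[:3,:3]=R.from_rotvec(s["orientation"]).as_matrix(); W[:3,3]=s["eef_pos"]
        C=W@T
        return K,C[:3,:3],C[:3,3]
    Rm=R.from_rotvec(np.array(m["rvec"]).ravel()).as_matrix(); t=np.array(m["tvec"]).ravel()
    return K,Rm.T,-Rm.T@t
def ray(c,p,z):
    K,Rw,o=c; d=Rw@np.linalg.solve(K,[p[1],p[0],1]); return o+d*(z-o[2])/d[2]
def proj(c,P):
    K,Rw,o=c; q=K@(Rw.T@(np.asarray(P,float)-o)); return q[1]/q[2],q[0]/q[2]
def tri(cs,ps):
    A=[];b=[]
    M=np.zeros((3,3));v=np.zeros(3)
    for c,p in zip(cs,ps):
        K,Rw,o=c; d=Rw@np.linalg.solve(K,[p[1],p[0],1]); d/=np.linalg.norm(d); Q=np.eye(3)-np.outer(d,d); M+=Q; v+=Q@o
    return np.linalg.solve(M,v)
E
python3 - <<'E'
from h import *
s=observe(); print(s)
Z=dict(fence=15,end_stop=15,bolt_grip=46,gauge_grip=48,gauge_nose=14,roller=0,guide_track=0,vial_a=0,slides=0,lens_tube=0,cup=0)
C={}
for n in("top","side"):
    im=optics.read_camera(n); cv2.imwrite(f"pics/{n}0.png",im); C[n]=cam(n); print(n,C[n][2].round())
    for k,z in Z.items():
        for d in optics.mark_of(n,k)[:2]: print(n,k,round(d["conf"],2),np.round(d["point"],1),ray(C[n],d["point"],z).round(1))
print(observe()["t"])
E
```

```text
{'t': 0.0, 'qpos': array([ 1.04188967,  0.47778428,  0.02233563,  1.55645435, -0.01148135,
        1.10930051, -0.083064  ]), 'qd': array([ 0.0004669 ,  0.00102721, -0.00096044,  0.00012387,  0.00047523,
        0.00017271,  0.00099146]), 'joint_torque': array([-1.16053245e-03, -5.82839763e+01,  1.53423909e+00, -2.72605741e+01,
       -5.43117709e-02,  1.69833109e-02,  2.13154199e-04]), 'eef_pos': array([ 275.46898728, -615.56472051,  221.69104674]), 'orientation': array([-3.07058491e+00, -6.55878432e-01,  8.23793408e-04]), 'ft_force': array([ 0.0838282 ,  0.55638122, -0.27478229]), 'torque': array([0.00510755, 0.025395  , 0.00436284]), 'grip_width': 88.00755651284057}
top [ 437. -323.  897.]
top fence 0.82 [195.6 210.6] [ 597.3 -222.    15. ]
top end_stop 0.96 [181.3 206.1] [ 633.1 -209.7   15. ]
top end_stop 0.41 [239.7 337.1] [ 492.4 -528.7   15. ]
top bolt_grip 0.76 [179.  221.2] [ 632.2 -249.6   46. ]
top gauge_grip 0.55 [213.1 258.9] [ 550.6 -340.1   48. ]
top gauge_nose 0.9 [195.8 226.6] [ 597.3 -261.2   14. ]
top gauge_nose 0.29 [137.3 184.3] [ 747.5 -150.3   14. ]
top roller
[... 517 characters left out ...]
92.7 263.7] [ 560.7 -362.6   15. ]
side end_stop 0.58 [249.9 232.4] [ 626.4 -200.8   15. ]
side bolt_grip 0.6 [223.9 228.1] [ 635.1 -241.9   46. ]
side bolt_grip 0.5 [215.1 259.2] [ 572.7 -265.4   46. ]
side gauge_grip 0.71 [191.1 266.5] [ 556.  -333.5   48. ]
side gauge_nose 0.6 [227.4 250.7] [ 590.1 -260.6   14. ]
side roller 0.57 [235.9 232.9] [ 627.1 -249.7    0. ]
side guide_track 0.81 [229.8 244.6] [ 602.9 -266.3    0. ]
side vial_a 0.82 [162.5 304.3] [ 458.  -483.8    0. ]
side slides 0.7 [145.9 287.3] [ 495.7 -549.4    0. ]
side lens_tube 0.59 [278.6 164.5] [ 754.7 -144.3    0. ]
side cup 0.94 [148.3 255.3] [ 577.6 -540.     0. ]
side cup 0.33 [240.1 243.8] [ 604.4 -238.3    0. ]
1.2
```

Run:
```python
import cv2
a=cv2.imread("pics/top0.png");b=cv2.imread("pics/side0.png")
cv2.imwrite("pics/top0c.png",cv2.resize(a[110:290,150:390],None,fx=3.3,fy=3.3,interpolation=cv2.INTER_CUBIC))
cv2.imwrite("pics/side0c.png",cv2.resize(b[120:300,140:340],None,fx=3.3,fy=3.3,interpolation=cv2.INTER_CUBIC))
```

```text
(no output)
```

View pics/top0c.png

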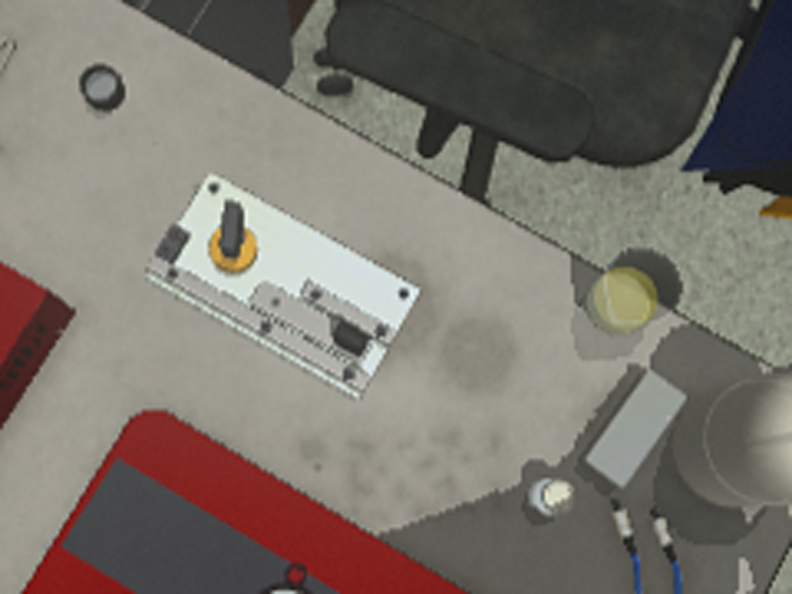

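View pics/side0c.png

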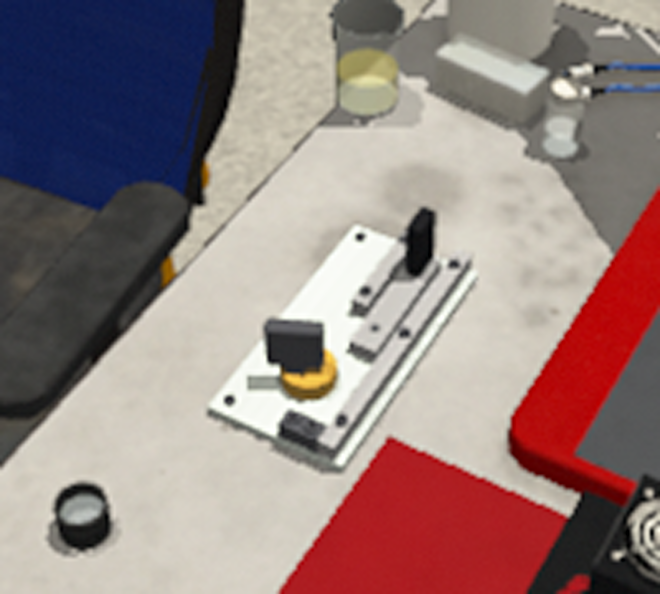

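View pics/top0.png

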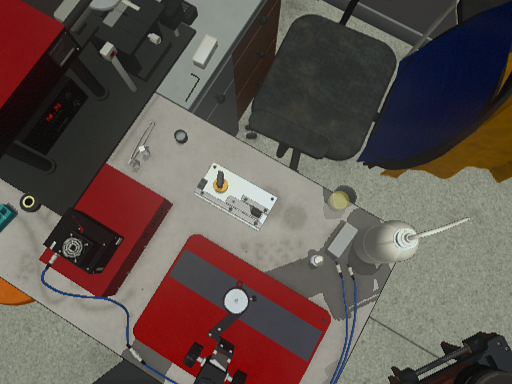

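```bash
cat > fit.py <<'E'
from h import *
from scipy.optimize import least_squares
top=cam("top"); side=cam("side")
f=lambda x,y,ox,oy:(y/3.3+oy-.35,x/3.3+ox-.35)
obs=[(top,(-105,-50,8),f(420,290,150,110)),(top,(80,-50,8),f(211,174,150,110)),
(top,(-105,45,0),f(360,399,150,110)),(top,(80,45,0),f(146,276,150,110)),
(top,(35,28,15),(195.6,210.6)),(top,(66,14.5,15),(181.3,206.1)),
(side,(-105,-50,8),f(360,225,140,120)),(side,(80,-50,8),f(208,412,140,120)),
(side,(80,45,0),f(338,470,140,120)),(side,(-105,45,8),f(476,272,140,120)),
(side,(35,28,15),(243.1,243.6)),(side,(66,14.5,15),(249.9,232.4))]
def W(p,q):
    c,s=np.cos(p[2]),np.sin(p[2]); return np.array([p[0]+c*q[0]-s*q[1],p[1]+s*q[0]+c*q[1],q[2]])
def res(p): return np.concatenate([np.subtract(proj(c,W(p,q)),o) for c,q,o in obs])
if __name__=="__main__":
    r=least_squares(res,[605,-268,1.04],loss="soft_l1",x_scale=[1,1,.01]); p=r.x
    print(p.round(4),np.degrees(p[2])); print(res(p).reshape(-1,2).round(1))
    print("bolt",W(p,(35,-13,46)),"stopnose",W(p,(66,14.5,14)))
    s=observe(); M=R.from_rotvec(s["orientation"]).as_matrix(); print(M.round(3))
    for c in (top,side): 
        for q in((35,-13,22),(35,-13,58)): print(proj(c,W(p,q)))
E
python3 fit.py
```

```text
[ 605.5799 -269.6489    1.048 ] 60.04385833285017
[[-0.5  0.1]
 [-1.9 -0.2]
 [-0.1 -1.1]
 [-0.4 -0.2]
 [-0.6  1.4]
 [ 2.8 -1.9]
 [ 0.1 -1. ]
 [-1.8 -0.7]
 [ 1.8  0.4]
 [ 0.5  1.1]
 [-2.9  2.8]
 [-1.7  0.3]]
bolt [ 634.32004284 -245.81597212   46.        ] stopnose [ 625.97327096 -205.22556193   14.        ]
[[ 0.913  0.408  0.   ]
 [ 0.408 -0.913 -0.   ]
 [ 0.     0.    -1.   ]]
(np.float64(180.34250819084866), np.float64(220.4718523128169))
(np.float64(176.97401069551782), np.float64(219.22511409616132))
(np.float64(230.35079178021655), np.float64(228.98719235259892))
(np.float64(218.3545267098675), np.float64(228.3422418200672))
```

View pics/side0.png

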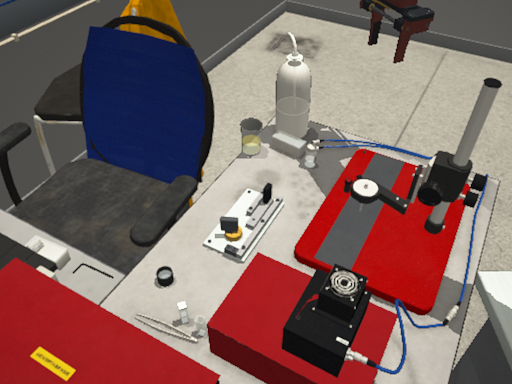

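Run:
```python
from fit import *
s=observe(); print(s["t"])
print(proj(top,s["eef_pos"]),proj(side,s["eef_pos"]))
print(np.array(optics.camera_model("wrist")["T_tool_cam"]).round(3),optics.camera_model("wrist")["camera_matrix"])
for z in(0,100): print("redbox corner side",z, ray(side,(300,300),z),ray(top,(237,190),z))
print(ray(side,(253,257),0),ray(side,(253,257),100),ray(top,(168,105),0),ray(top,(168,105),100), "right corner",ray(top,(205,172),0),ray(top,(205,172),100),ray(side,(262,310),0))
for z in(0,150,300): print("dial",z,ray(top,(300,235),z), "bottle",ray(top,(240,395),z))
```

```text
1.2
(np.float64(359.59560841808695), np.float64(420.6215605547033)) (np.float64(52.371680091366116), np.float64(385.0263787719843))
[[ 1.00000e-03 -9.62000e-01 -2.72000e-01  7.48960e+01]
 [ 1.00000e+00  0.00000e+00  1.00000e-03  6.10000e-01]
 [-1.00000e-03 -2.72000e-01  9.62000e-01 -1.60949e+02]
 [ 0.00000e+00  0.00000e+00  0.00000e+00  1.00000e+00]] [[337.19338678   0.         252.84324727]
 [  0.         337.19338678 193.55704537]
 [  0.           0.           1.        ]]
redbox corner side 0 [500.28068277 -95.43718366   0.        ] [ 496.91090376 -173.24094427    0.        ]
redbox corner side 100 [512.75769194 -31.65413579 100.        ] [ 490.19915479 -189.87675244  100.        ]
[ 5.77667720e+02 -2.04629989e+02  1.13686838e-13] [ 579.41752228 -125.71089375  100.        ] [668.71221221  49.52106233   0.        ] [642.85728727   8.06371858 100.        ] right corner [ 575.42968379 -125.17581558    0.        ] [ 559.96888141 -147.16734091  100.        ] [ 473.51862395 -181.55555409    0.        ]
dial 0 [ 350.2797512  -285.65892621    0.        ] bottle [ 493.84826063 -673.68574277    0.        ]
dial 150 [ 364.71996746 -291.8231668   150.        ] bottle [ 484.29252543 -614.99542235  150.        ]
dial 300 [ 379.16018372 -297.9874074   300.        ] bottle [ 474.73679024 -556.30510193  300.        ]
```

Run:
```python
from fit import *
a=ray(side,(225,433),10);print("pole base",a)
for z in(200,300,350,400,450):print(z,proj(side,[a[0],a[1],z]),proj(top,[a[0],a[1],z]))
b=ray(side,(138,290),0);print("bottle",b)
for z in(100,200,250,300):print(z,proj(side,[b[0],b[1],z]),proj(top,[b[0],b[1],z]))
print("microhead",tri([side,top],[(190,440),(360,215)]), "dial",tri([side,top],[(187,365),(300,235)]),"fan",tri([side,top],[(283,345),(248,72)]))
a=cv2.imread("pics/top0.png");cv2.imwrite("pics/t1.png",cv2.resize(a[220:384,120:340],None,fx=3.5,fy=3.5))
```

```text
pole base [ 207.32151725 -268.41167769   10.        ]
200 (np.float64(154.8676605381402), np.float64(461.86015041535774)) (np.float64(396.89694362057617), np.float64(218.72196482977867))
300 (np.float64(108.13164780251057), np.float64(481.0924812874495)) (np.float64(421.3095185540875), np.float64(212.85603304487958))
350 (np.float64(81.39192652410392), np.float64(492.0961407130593)) (np.float64(437.1805233193715), np.float64(209.0424971288805))
400 (np.float64(51.95010412600816), np.float64(504.21174143921763)) (np.float64(456.5814479492914), np.float64(204.3807807489808))
450 (np.float64(19.37480608637672), np.float64(517.6167983425331)) (np.float64(480.83729187476115), np.float64(198.55250879325803))
bottle [ 486.60819681 -582.50387502    0.        ]
100 (np.float64(105.40731560113039), np.float64(292.335168768099)) (np.float64(240.2015325572811), np.float64(371.0448731838297))
200 (np.float64(68.50958388063657), np.float64(294.978781355296)) (np.float64(237.02251289375968), np.float64(387.995885577282))
250 (np.float64(48.1706738604094), np.float64(296.4360036839379)) (np.float64(235.07087932642256), np.float64(398.40229015760593))
300 (np.float64(26.393532766752614), np.float64(297.9962709855829)) (np.float64(232.7984705620561), np.float64(410.5191164766659))
microhead [ 241.28168561 -251.10406172  128.87700407] dial [ 360.90542164 -290.01967089  100.11584357] fan [461.99215912  10.85569785 207.04289608]
```

View pics/t1.png

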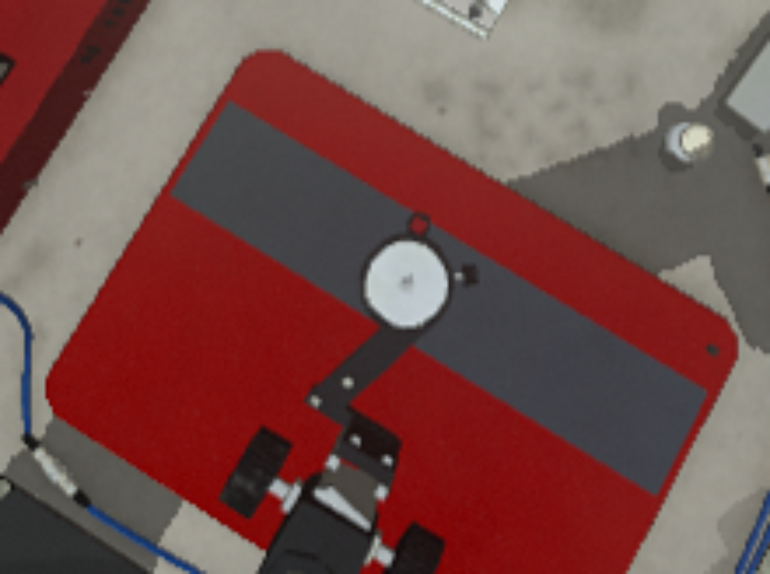

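```bash
cat >> h.py <<'E'
def plan(P,yaw=None,s=None):
    "shift/turn for target TCP P (world), yaw deg of tool x, tool straight down"
    s=s or observe(); M=R.from_rotvec(s["orientation"])
    d=M.inv().apply(np.subtract(P,s["eef_pos"]))/150
    m=M.as_matrix(); y0=np.degrees(np.arctan2(m[1,0],m[0,0]))
    if yaw is None: yaw=y0
    c,q=np.cos(np.radians(yaw)),np.sin(np.radians(yaw))
    T=R.from_matrix(np.array([[c,q,0],[q,-c,0],[0,0,-1.]]))
    w=np.degrees((M.inv()*T).as_rotvec())/30
    print("t",round(s["t"],2),"at",s["eef_pos"].round(1),"yaw",round(y0,2),"F",s["ft_force"].round(1),"plan",np.concatenate([d,w]).round(4).tolist())
E
python3 - <<'E'
from h import *
plan((350,-430,222),0)
E
```

```text
t 1.2 at [ 275.7 -616.1  222.7] yaw 24.11 F [-0.3 -0.2  0.8] plan [0.9587, -0.9305, 0.0044, 0.0001, -0.0, 0.8036]
```

Call:
arm_command([
  [0.96, -0.93, 0, 0, 0, 0.8],
  [0.96, -0.93, 0, 0, 0, 0.8],
  [0.96, -0.93, 0, 0, 0, 0.8],
  [0.96, -0.93, 0, 0, 0, 0.8],
  [0.96, -0.93, 0, 0, 0, 0.8],
], hand=50)

```text
t: 1.7
eef_pos: [354.2, -423.2, 222.8]
orientation: [-3.139, -0.019, -0.002]
ft_force: [-0.2, -0.1, -0.4]
grip_width: 52.2
```

Run:
```python
from h import *
plan((492,-338,180),0)
```

```text
t 1.7 at [ 354.2 -423.2  222.8] yaw 0.68 F [-0.2 -0.1 -0.4] plan [0.9247, -0.5564, 0.2886, -0.0057, -0.003, 0.0227]
```

Call:
arm_command([
  [0.33, -0.2, 0.05, 0, 0, 0.02],
  [0.66, -0.5, 0.1, 0, 0, 0.02],
  [1, -0.8, 0.1, 0, 0, 0.02],
  [1, -1, 0.1, 0, 0, 0.02],
  [1, -1, 0.1, 0, 0, 0.02],
])

```text
t: 2.2
eef_pos: [503.3, -274.3, 207.6]
orientation: [-3.139, 0.002, -0.002]
ft_force: [-0.7, 1.1, 0.2]
grip_width: 50.0
```

Run:
```python
from h import *
plan((620,-262,130),0)
```

```text
t 2.2 at [ 503.3 -274.3  207.6] yaw -0.07 F [-0.7  1.1  0.2] plan [0.7773, -0.0815, 0.5183, -0.0044, -0.0025, -0.0023]
```

Call:
arm_command([
  [0.3, -0.03, 0.1, 0, 0, 0],
  [0.58, -0.06, 0.3, 0, 0, 0],
  [0.78, -0.08, 0.5, 0, 0, 0],
  [0.78, -0.08, 0.5, 0, 0, 0],
  [0.78, -0.08, 0.5, 0, 0, 0],
])

```text
t: 2.7
eef_pos: [616.6, -268.8, 131.4]
orientation: [-3.141, 0.013, 0.004]
ft_force: [-0.5, -0.1, 0.5]
grip_width: 50.0
```

Run:
```python
from fit import *
s=observe(); im=optics.read_camera("wrist"); c=cam("wrist",s); cv2.imwrite("pics/w1.png",im)
print(s["eef_pos"],s["t"])
for k,z in dict(fence=15,end_stop=15,bolt_grip=46,roller=0,gauge_grip=48,gauge_nose=14).items():
    for d in optics.mark_of("wrist",k)[:1]: print(k,round(d["conf"],2),np.round(d["point"],1),ray(c,d["point"],z).round(1))
```

```text
[ 616.56795182 -268.82636306  131.42820536] 2.7
fence 0.89 [210.6 205.1] [ 598.  -227.8   15. ]
end_stop 0.59 [181.  177.5] [ 624.6 -205.7   15. ]
bolt_grip 0.91 [175.5 222.3] [ 636.1 -246.7   46. ]
roller 0.56 [175.1 229.1] [ 625.9 -248.4    0. ]
gauge_nose 0.83 [215.  246.4] [ 593.3 -263.5   14. ]
```

View pics/w1.png

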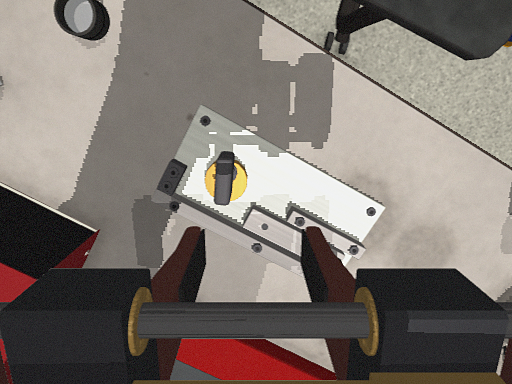

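Run:
```python
import cv2
a=cv2.imread("pics/w1.png");cv2.imwrite("pics/w1c.png",cv2.resize(a[95:275,150:400],None,fx=3.2,fy=3.2,interpolation=cv2.INTER_CUBIC))
```

```text
(no output)
```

View pics/w1c.png

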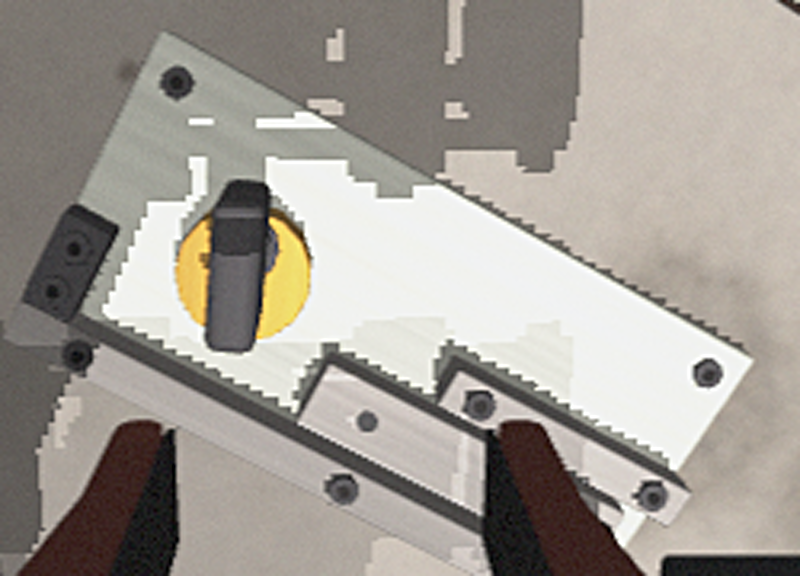

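```bash
cat > w1.py <<'E'
from fit import *
import fit
s={"orientation":observe()["orientation"],"eef_pos":observe()["eef_pos"]}
c=cam("wrist",s)
g=lambda x,y:(y/3.2+95-.35,x/3.2+150-.35)
fit.obs+= [(c,(80,-50,8),g(164,32)),(c,(-105,-50,8),g(752,360)),(c,(66,1,22),g(119,228)),(c,(66,28,22),g(78,318)),(c,(-30,1,22),g(452,357))]
r=least_squares(res,[605,-268,1.04],loss="soft_l1",x_scale=[1,1,.01]); p=r.x
print(p.round(4),np.degrees(p[2])); print(res(p).reshape(-1,2).round(1)[-5:])
fit.obs=fit.obs[-5:]
r=least_squares(res,p,x_scale=[1,1,.01]); p2=r.x
print("wrist only",p2.round(4),np.degrees(p2[2])); print(res(p2).reshape(-1,2).round(1))
for q in(p,p2): print("bolt",W(q,(35,-13,46)))
L=[ray(c,g(*v),58) for v in((206,348),(215,215),(253,352),(268,215))]; print(np.round(L,1))
for a,b in((0,1),(2,3)):
    d=L[a]-L[b]; print(np.degrees(np.arctan2(d[1],d[0])))
print("roller",ray(c,g(243,272),22))
fs=lambda a:W(p,(35-8*np.sin(a),-13+8*np.cos(a),22))
print([fs(a).round(1) for a in(0,.3,.45,.6)])
E
python3 w1.py
```

```text
[ 606.3442 -272.6839    1.0485] 60.073092744424414
[[-2.6  0.2]
 [ 0.   0.7]
 [ 0.9 -1.2]
 [ 0.3 -2.7]
 [14.4 -5.2]]
wrist only [ 608.6466 -274.4679    1.0703] 61.32085112979652
[[-4.3  0.1]
 [-5.1  3.4]
 [-0.4  0. ]
 [-0.6 -0.8]
 [11.3 -2.7]]
bolt [ 635.07209789 -248.83638525   46.        ]
bolt [ 636.84844435 -250.0004039    46.        ]
[[ 617.9 -241.5   58. ]
 [ 648.8 -244.7   58. ]
 [ 616.8 -252.3   58. ]
 [ 648.7 -256.5   58. ]]
174.01676535852346
172.42817867162535
roller [ 627.2371446  -247.54026309   22.        ]
[array([ 628.1, -244.8,   22. ]), array([ 627.3, -247.1,   22. ]), array([ 627.1, -248.3,   22. ]), array([ 627.1, -249.5,   22. ])]
```

```bash
sed -i 's/,(c,(-30,1,22),g(452,357))\]/]/; s/\[-5:\]/[-4:]/g' w1.py; python3 w1.py; python3 -c "
from h import *
plan((635.5,-248.5,60),-7)"
```

```text
[ 606.0452 -272.2876    1.0463] 59.94871117292247
[[-2.3 -0. ]
 [ 0.6  0.2]
 [ 1.1 -1.6]
 [ 0.4 -3.1]]
wrist only [ 605.9847 -273.3553    1.0504] 60.18407427895779
[[-2.   0.9]
 [ 0.2  1.5]
 [ 1.5 -0.4]
 [ 0.8 -1.8]]
bolt [ 634.82484853 -248.5024548    46.        ]
bolt [ 634.66635601 -249.45209274   46.        ]
[[ 617.9 -241.5   58. ]
 [ 648.8 -244.7   58. ]
 [ 616.8 -252.3   58. ]
 [ 648.7 -256.5   58. ]]
174.01676535852346
172.42817867162535
roller [ 627.2371446  -247.54026309   22.        ]
[array([ 627.9, -244.5,   22. ]), array([ 627. , -246.7,   22. ]), array([ 626.8, -247.9,   22. ]), array([ 626.8, -249.1,   22. ])]
t 3.05 at [ 616.9 -269.5  134.1] yaw -0.55 F [ 0.   0.4 -0.7] plan [0.1221, -0.1413, 0.4944, 0.0015, -0.0034, 0.2152]
```

Call:
arm_command([
  [0.06, -0.07, 0.1, 0, 0, 0.21],
  [0.12, -0.14, 0.25, 0, 0, 0.21],
  [0.12, -0.14, 0.4, 0, 0, 0.21],
  [0.12, -0.14, 0.4, 0, 0, 0.21],
  [0.12, -0.14, 0.4, 0, 0, 0.21],
  [0.12, -0.14, 0.4, 0, 0, 0.21],
], hand=40)

```text
t: 3.65
eef_pos: [635.8, -248.9, 74.4]
orientation: [3.135, -0.188, 0.004]
ft_force: [0.2, 0.8, 0.5]
grip_width: 40.3
```

Run:
```python
from fit import *
s=observe(); im=optics.read_camera("wrist"); c=cam("wrist",s); cv2.imwrite("pics/w2.png",im[60:384])
for k,z in dict(bolt_grip=46,roller=0).items():
    for d in optics.mark_of("wrist",k)[:1]: print(k,round(d["conf"],2),np.round(d["point"],1),ray(c,d["point"],z).round(1))
plan((634.8,-248.4,28),-6.8)
```

```text
bolt_grip 0.69 [229.1 247.7] [ 635.6 -246.2   46. ]
roller 0.64 [218.6 250.4] [ 625.6 -246.4    0. ]
t 3.8 at [ 635.7 -248.5   74. ] yaw -6.83 F [-0.4  0.3 -0.4] plan [-0.007, -0.0004, 0.307, 0.001, -0.0039, -0.0011]
```

View pics/w2.png

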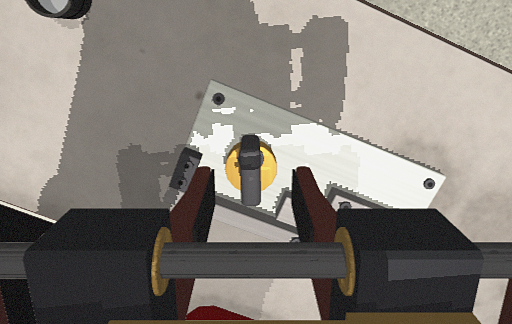

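Call:
arm_command([
  [0, 0, 0.15, 0, 0, 0],
  [0, 0, 0.3, 0, 0, 0],
  [0, 0, 0.305, 0, 0, 0],
  [0, 0, 0.305, 0, 0, 0],
])

```text
t: 4.2
eef_pos: [635.2, -248.0, 27.4]
orientation: [3.136, -0.186, -0.0]
ft_force: [0.6, -0.0, -0.5]
grip_width: 39.9
```

Call:
arm_command([
  [0, 0, 0, 0, 0, 0],
  [0, 0, 0, 0, 0, 0],
  [0, 0, 0, 0, 0, 0],
  [0, 0, 0, 0, 0, 0],
  [0, 0, 0, 0, 0, 0],
], hand=0, newtons=25)

```text
t: 4.7
eef_pos: [635.7, -247.3, 27.6]
orientation: [-3.136, 0.185, -0.001]
ft_force: [-1.2, 2.7, 5.0]
grip_width: 11.9
```

Call:
arm_command([
  [0, 0, 0, 0, 0, -0.15],
  [0, 0, 0, 0, 0, -0.35],
  [0, 0, 0, 0, 0, -0.6],
  [0, 0, 0, 0, 0, -0.85],
  [0, 0, 0, 0, 0, -1],
  [0, 0, 0, 0, 0, -1],
  [0, 0, 0, 0, 0, -1],
], newtons=50)

```text
t: 5.4
eef_pos: [635.5, -246.0, 27.6]
orientation: [-3.075, -0.634, -0.001]
ft_force: [-1.8, 5.2, 6.2]
grip_width: 11.6
```

Run:
```python
from h import *
plan((635.3,-247.8,28),53.2); print(observe()["torque"],observe()["grip_width"],observe()["qpos"])
```

```text
t 5.4 at [ 635.5 -246.    27.6] yaw 23.3 F [-1.8  5.2  6.2] plan [-0.0061, 0.0106, -0.0028, -0.0028, -0.0025, -0.9968]
[0.9332892  0.38076058 0.16051039] 11.572175315465026 [ 0.39323026  0.70543003 -0.16540364  1.65984244  0.14830102  0.78900382
 -1.00229619]
```

Call:
arm_command([
  [0, 0, 0, 0, 0, -0.15],
  [0, 0, 0, 0, 0, -0.35],
  [0, 0, 0, 0, 0, -0.6],
  [0, 0, 0, 0, 0, -0.85],
  [0, 0, 0, 0, 0, -1],
  [0, 0, 0, 0, 0, -1],
  [0, 0, 0, 0, 0, -1],
])

```text
t: 6.1
eef_pos: [634.7, -244.9, 27.6]
orientation: [-2.804, -1.408, 0.0]
ft_force: [-5.5, 6.8, 9.0]
grip_width: 11.9
```

Run:
```python
from h import *
plan((635.3,-247.8,28),53.2); print(observe()["torque"],observe()["grip_width"])
```

```text
t 6.1 at [ 634.7 -244.9   27.6] yaw 53.32 F [-5.5  6.8  9. ] plan [-0.0131, 0.0149, -0.0028, -0.0062, -0.0027, 0.0041]
[1.34938586 0.96252901 0.161596  ] 11.865554994449719
```

Call:
arm_command([
  [0, 0, 0, 0, 0, 0],
  [0, 0, 0, 0, 0, 0],
  [0, 0, 0, 0, 0, 0],
  [0, 0, -0.15, 0, 0, 0],
  [0, 0, -0.45, 0, 0, 0],
  [-0.2, 0, -0.7, 0, 0, 0],
  [-0.35, 0, -0.7, 0, 0, 0],
  [-0.35, 0, -0.7, 0, 0, 0],
  [-0.35, 0, -0.7, 0, 0, 0],
], hand=40)

```text
t: 7.0
eef_pos: [603.2, -290.3, 131.4]
orientation: [-2.81, -1.405, 0.001]
ft_force: [0.8, 0.5, -0.2]
grip_width: 39.8
```

Run:
```python
from h import *
s=observe(); im=optics.read_camera("wrist"); c=cam("wrist",s); cv2.imwrite("pics/w3.png",im); print(s["eef_pos"].tolist(),s["orientation"].tolist(),s["t"])
cv2.imwrite("pics/w3c.png",cv2.resize(im[80:265,150:400],None,fx=3.2,fy=3.2,interpolation=cv2.INTER_CUBIC))
for k,z in dict(bolt_grip=46,fence=15,roller=0,end_stop=15,gauge_nose=14,gauge_grip=48).items():
    for d in optics.mark_of("wrist",k)[:1]: print(k,round(d["conf"],2),np.round(d["point"],1),ray(c,d["point"],z).round(1))
```

```text
[603.2324689034925, -290.2666570738151, 131.4311116809135] [-2.809593806399038, -1.4045231441732218, 0.0007161396202854901] 7.0
bolt_grip 0.84 [127.3 249.9] [ 634.8 -246.    46. ]
fence 0.58 [133.5 199.2] [ 597.  -227.2   15. ]
roller 0.64 [134.  250.8] [ 629.4 -253.8    0. ]
end_stop 0.98 [ 92.6 210.5] [ 624.4 -207.8   15. ]
gauge_nose 0.68 [170.5 219.6] [ 591.  -261.3   14. ]
gauge_grip 0.82 [279.4 236.2] [ 552.9 -336.4   48. ]
```

View pics/w3c.png

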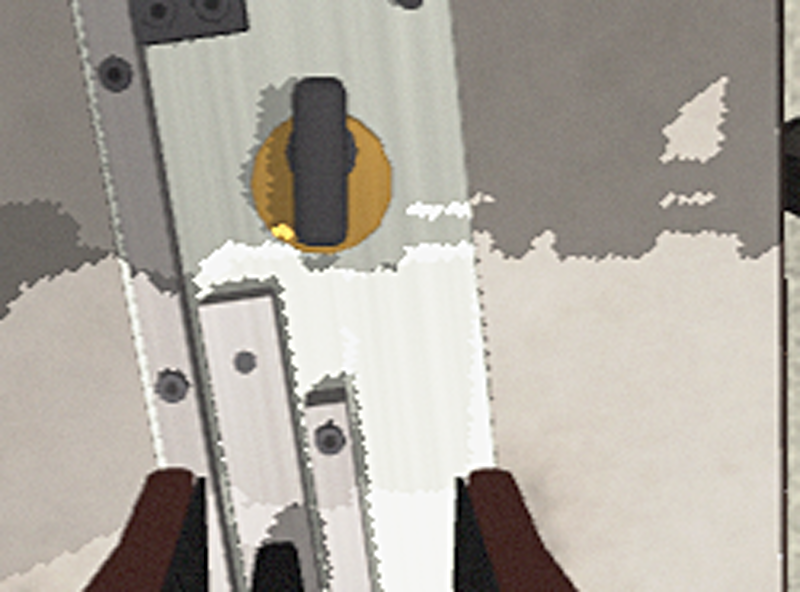

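View pics/w3.png

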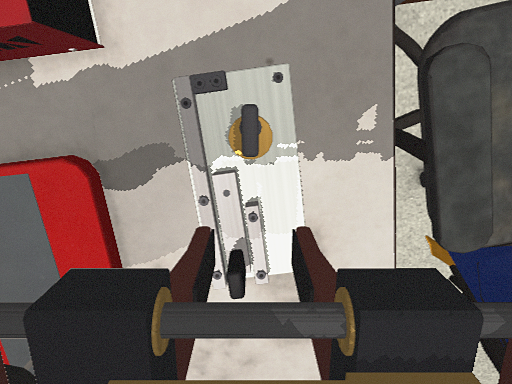

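Run:
```python
import cv2
im=cv2.imread("pics/w3.png")
cv2.imwrite("pics/w3d.png",cv2.resize(im[75:175,170:300],None,fx=6,fy=6,interpolation=cv2.INTER_CUBIC))
```

```text
(no output)
```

View pics/w3d.png

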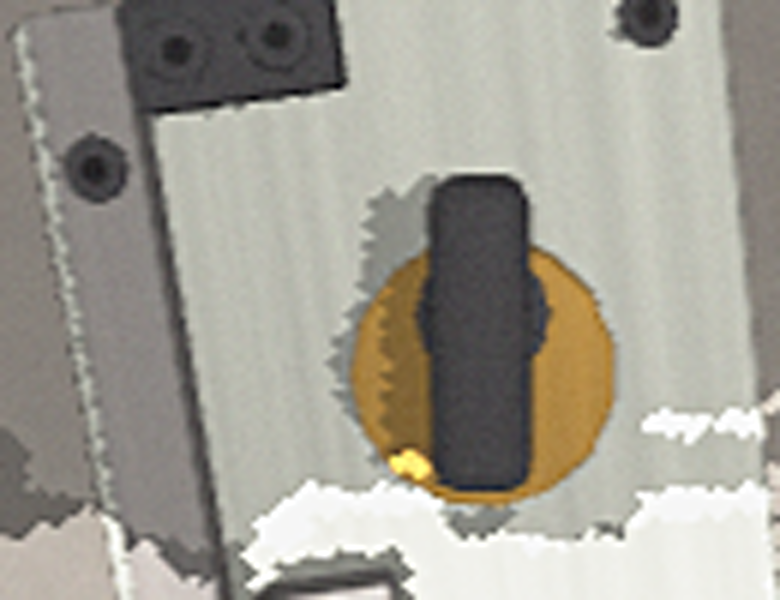

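Run:
```python
from h import *
s={"eef_pos":[603.2324689034925, -290.2666570738151, 131.4311116809135],"orientation":[-2.809593806399038, -1.4045231441732218, 0.0007161396202854901]}
c=cam("wrist",s); g=lambda x,y:(y/6+75-.42,x/6+170-.42)
P=lambda v,z:ray(c,g(*v),z)
ang=lambda a,b:np.degrees(np.arctan2(*(a-b)[[1,0]]))
A,B=P((128,90),22),P((205,560),22); fa=ang(A,B); print("fence",fa, "stop",ang(P((345,88),22),P((155,112),22)))
print("outer plate right",ang(P((722,0),8),P((772,590),8)))
print("head",ang(P((432,190),58),P((430,480),58)),ang(P((525,190),58),P((530,480),58)))
hc=(P((432,190),58)+P((525,190),58)+P((430,480),58)+P((530,480),58))/4;print("headc",hc)
pts=np.array([P(v,22) for v in((352,370),(615,365),(485,506),(600,300),(380,295),(580,455),(400,475))])
from scipy.optimize import least_squares
r=least_squares(lambda q:np.hypot(pts[:,0]-q[0],pts[:,1]-q[1])-q[2],[630,-250,18]).x;print("roller",r)
d=(A-B)[:2];d/=np.linalg.norm(d);n=np.array([d[1],-d[0]])
print("center-fence",(r[:2]-A[:2])@n,"gap",(r[:2]-A[:2])@n-18, "pivot-fence", (hc[:2]-A[:2])@n)
print(s)
```

```text
fence 60.06832064656355 stop -29.984053935717338
outer plate right 59.973761741888175
head 52.22069499895972 54.366652307829675
headc [ 633.76991775 -247.0718068    58.        ]
roller [ 629.19005718 -253.6404291    17.44413881]
center-fence 40.76081540448229 gap 22.760815404482287 pivot-fence 41.45229312274727
{'eef_pos': [603.2324689034925, -290.2666570738151, 131.4311116809135], 'orientation': [-2.809593806399038, -1.4045231441732218, 0.0007161396202854901]}
```

Run:
```python
import cv2
im=cv2.imread("pics/w3.png")
cv2.imwrite("pics/w3e.png",cv2.resize(im[155:310,190:290],None,fx=3.8*1.3,fy=3.8,interpolation=cv2.INTER_CUBIC) if 0 else cv2.resize(im[160:308,190:290],None,fx=4,fy=4,interpolation=cv2.INTER_CUBIC))
```

```text
(no output)
```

View pics/w3e.png

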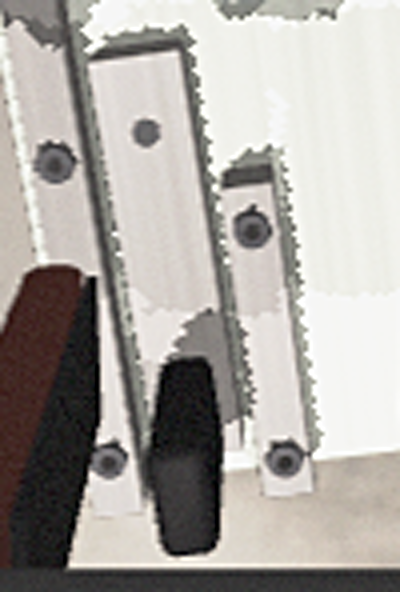

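```bash
cat > bar.py <<'E'
from h import *
s={"eef_pos":[603.2324689034925, -290.2666570738151, 131.4311116809135],"orientation":[-2.809593806399038, -1.4045231441732218, 0.0007161396202854901]}
c=cam("wrist",s); g=lambda x,y:(y/4+160-.38,x/4+190-.38)
P=lambda v,z:ray(c,g(*v),z)
th=np.radians(60.03); ex=np.array([np.cos(th),np.sin(th)]); ey=np.array([-ex[1],ex[0]])
piv=np.array([634.2,-247.2])   # est pivot in world
o=piv-35*ex+13*ey
T=lambda p:(round(float((p[:2]-o)@ex),1),round(float((p[:2]-o)@ey),1))
if __name__=="__main__":
    print("origin",o)
    for n,v,z in(("noseL",(90,60),20),("noseR",(185,50),20),("barR",(243,420),20),("fence",(68,30),22),("fence2",(140,440),22),("railin",(222,185),22),("tabend L",(167,553),64),("tabend R",(213,552),64),("tabL",(155,460),64),("tabR",(222,455),64),("tabfrontL",(163,360),64),("tabfrontR",(210,362),64)): print(n,T(P(v,z)))
    for k in((552.9,-336.4),(550.6,-340.1),(556,-333.5),(591,-261.3)): print(k,T(np.array(k)))
    for x,y in((-80,15),): print(o+x*ex+y*ey)
E
python3 bar.py
```

```text
origin [ 605.45414104 -271.02594369]
noseL (-0.3, 23.2)
noseR (-0.5, 3.5)
barR (-85.7, 1.9)
fence (6.9, 26.4)
fence2 (-86.8, 25.1)
railin (-29.8, -0.5)
tabend L (-89.1, 16.7)
tabend R (-90.0, 7.9)
tabL (-69.1, 16.3)
tabR (-69.5, 3.6)
tabfrontL (-48.8, 11.9)
tabfrontR (-50.3, 3.4)
(552.9, -336.4) (-82.9, 12.9)
(550.6, -340.1) (-87.2, 13.0)
(556, -333.5) (-78.8, 11.6)
(591, -261.3) (1.2, 17.4)
[ 552.49611625 -332.83571323]
```

Run:
```python
from h import *
plan((551.8,-332.6,90),60.03)
```

```text
t 7.35 at [ 604.  -288.9  131.4] yaw 53.28 F [-0.  -0.6 -0.1] plan [-0.4416, -0.1048, 0.276, -0.0016, -0.0005, -0.2251]
```

Call:
arm_command([
  [-0.2, -0.05, 0.05, 0, 0, -0.15],
  [-0.44, -0.105, 0.15, 0, 0, -0.225],
  [-0.44, -0.105, 0.275, 0, 0, -0.225],
  [-0.44, -0.105, 0.275, 0, 0, -0.225],
  [-0.44, -0.105, 0.275, 0, 0, -0.225],
])

```text
t: 7.85
eef_pos: [552.4, -332.3, 90.8]
orientation: [-2.72, -1.571, -0.001]
ft_force: [0.7, -0.6, 0.9]
grip_width: 40.0
```

Run:
```python
from h import *
im=optics.read_camera("wrist"); cv2.imwrite("pics/w4.png",im)
plan((551.8,-332.6,29),60.03)
```

```text
t 7.9 at [ 553.1 -332.2   91.4] yaw 60.06 F [0.  0.1 0.4] plan [-0.007, -0.0064, 0.416, 0.002, -0.002, 0.0009]
```

View pics/w4.png

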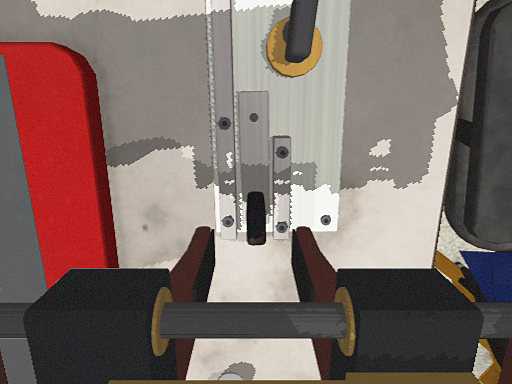

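Call:
arm_command([
  [0, 0, 0.15, 0, 0, 0],
  [-0.005, 0.003, 0.3, 0, 0, 0],
  [-0.005, 0.003, 0.4, 0, 0, 0],
  [-0.005, 0.003, 0.415, 0, 0, 0],
  [-0.005, 0.003, 0.415, 0, 0, 0],
])

```text
t: 8.4
eef_pos: [552.3, -333.8, 28.7]
orientation: [2.721, 1.571, 0.001]
ft_force: [0.2, -0.2, 0.1]
grip_width: 40.1
```

Call:
arm_command([
  [0, 0, 0, 0, 0, 0],
  [0, 0, 0, 0, 0, 0],
  [0, 0, 0, 0, 0, 0],
  [0, 0, 0, 0, 0, 0],
  [0, 0, 0, 0, 0, 0],
], hand=0, newtons=15)

```text
t: 8.9
eef_pos: [552.0, -334.5, 29.0]
orientation: [2.721, 1.569, 0.001]
ft_force: [-0.1, -0.6, 2.8]
grip_width: 12.1
```

Run:
```python
from h import *
s=observe();im=optics.read_camera("wrist"); cv2.imwrite("pics/w5.png",im)
cv2.imwrite("pics/w5c.png",cv2.resize(im[0:240,180:340],None,fx=2.5*1.9,fy=2.5,interpolation=cv2.INTER_CUBIC) if 0 else cv2.resize(im[0:170,190:330],None,fx=3.5,fy=3.5,interpolation=cv2.INTER_CUBIC))
print(s["eef_pos"].tolist(),s["orientation"].tolist(),s["torque"]); plan((551.8,-332.6,29),60.03)
```

```text
[551.9754282179165, -334.47106477196155, 29.00243182723949] [2.7206048558680993, 1.5691854905585494, 0.0007056726642306171] [-0.02476891  0.08400867  0.03873476]
t 8.95 at [ 552.  -334.5   29. ] yaw 59.95 F [-0.7 -0.7  3.6] plan [0.0104, -0.0072, -0.0002, 0.0018, 0.0002, -0.0026]
```

View pics/w5c.png

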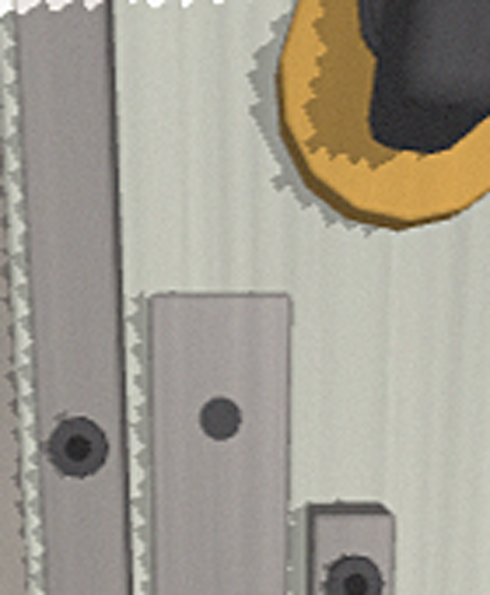

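View pics/w5.png

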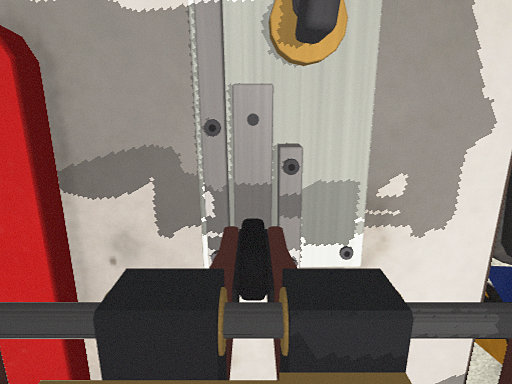

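Run:
```python
from h import *
s={"eef_pos":[551.9754282179165, -334.47106477196155, 29.00243182723949],"orientation":[2.7206048558680993, 1.5691854905585494, 0.0007056726642306171]}
c=cam("wrist",s); g=lambda x,y:(y/3.5-.36,x/3.5+190-.36)
P=lambda v,z:ray(c,g(*v),z)
th=np.radians(60.03); ex=np.array([np.cos(th),np.sin(th)]); ey=np.array([-ex[1],ex[0]])
o=np.array([604.95,-270.4])
T=lambda p:(round(float((p[:2]-o)@ex),1),round(float((p[:2]-o)@ey),1))
for n,v,z in(("fence a",(106,30),22),("fence b",(118,300),22),("fence c",(128,590),22),("noseL",(150,296),20),("noseR",(291,296),20),("L2",(152,590),20),("R2",(291,500),20),("rail",(310,506),22),("roller left",(280,80),22),("roller low",(405,218),22),("tcp",None,0)):
    print(n,T(P(v,z)) if v else T(np.array(s["eef_pos"])))
```

```text
fence a (31.2, 27.7)
fence b (-1.7, 26.9)
fence c (-41.7, 26.5)
noseL (-1.1, 22.7)
noseR (-1.1, 3.4)
L2 (-42.1, 23.1)
R2 (-29.0, 3.0)
rail (-29.6, 0.4)
roller left (25.4, 5.3)
roller low (8.7, -11.5)
tcp (-82.0, 13.9)
```

Call:
arm_command([
  [0, -0.01, 0, 0, 0, -0.01],
  [0.02, -0.02, 0, 0, 0, -0.01],
  [0.06, -0.021, 0, 0, 0, -0.01],
  [0.12, -0.021, 0, 0, 0, -0.01],
  [0.18, -0.021, 0, 0, 0, -0.01],
  [0.22, -0.021, 0, 0, 0, -0.01],
  [0.22, -0.021, 0, 0, 0, -0.01],
  [0.22, -0.021, 0, 0, 0, -0.01],
])

```text
t: 9.75
eef_pos: [565.8, -303.6, 29.0]
orientation: [2.716, 1.577, 0.0]
ft_force: [-0.7, -0.1, 6.4]
grip_width: 12.2
```

```bash
cat > m.py <<'E'
from h import *
import sys
s=observe();im=optics.read_camera("wrist"); cv2.imwrite("pics/%s.png"%sys.argv[1],cv2.resize(im[0:170,190:330],None,fx=3.5,fy=3.5,interpolation=cv2.INTER_CUBIC))
th=np.radians(60.03); ex=np.array([np.cos(th),np.sin(th)]); ey=np.array([-ex[1],ex[0]]); o=np.array([604.95,-270.4])
p=s["eef_pos"][:2]-o; F=s["ft_force"]
print("track TCP",p@ex,p@ey,s["eef_pos"][2],"F along",F[:2]@ex,"across",F[:2]@ey,"z",F[2],"tq",s["torque"],s["grip_width"],s["t"]); print(s["eef_pos"].tolist(),s["orientation"].tolist())
plan((551.8,-332.6,29),60.03,s)
E
python3 m.py w6
```

```text
track TCP -48.33012717101917 17.286977798582743 28.96434440356506 F along -0.44434711567655855 across 0.5611220954390579 z 6.358438493430863 tq [-0.19135452  0.01237726 -0.01063951] 12.186805335738203 9.75
[565.8313694184268, -303.63211602047, 28.96434440356506] [2.7163497151348066, 1.5773691995502952, 0.0004886189894378187]
t 9.75 at [ 565.8 -303.6   29. ] yaw 60.29 F [-0.7 -0.1  6.4] plan [-0.2141, 0.0145, -0.0002, 0.0011, -0.0001, 0.0086]
```

View pics/w6.png

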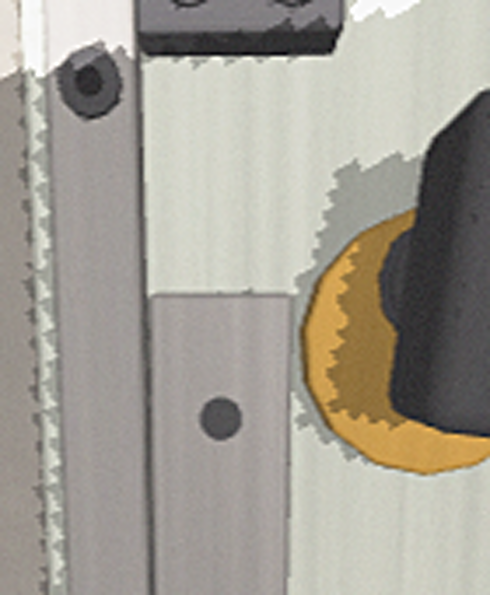

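Call:
arm_command([
  [0.03, 0, 0, 0, 0, 0],
  [0.07, 0, 0, 0, 0, 0],
  [0.12, 0, 0, 0, 0, 0],
  [0.16, 0, 0, 0, 0, 0],
  [0.19, 0, 0, 0, 0, 0],
  [0.19, 0, 0, 0, 0, 0],
  [0.19, 0, 0, 0, 0, 0],
])

```text
t: 10.5
eef_pos: [579.6, -279.5, 29.0]
orientation: [2.717, 1.577, -0.001]
ft_force: [-0.5, -1.8, 5.8]
grip_width: 12.0
```

```bash
python3 m.py w7
```

```text
track TCP -20.491950174455038 17.418595166547437 28.97810845385313 F along -1.8451684587281403 across -0.46550651961322803 z 5.80152156979913 tq [-0.41476555  0.19654613  0.00305972] 12.027500484973766 10.5
[579.6238143663959, -279.45051384069654, 28.97810845385313] [2.7165568840192806, 1.5766040782013833, -0.0005226347577240836]
t 10.5 at [ 579.6 -279.5   29. ] yaw 60.26 F [-0.5 -1.8  5.8] plan [-0.3997, 0.0147, 0.0001, 0.0008, 0.0012, 0.0076]
```

View pics/w7.png

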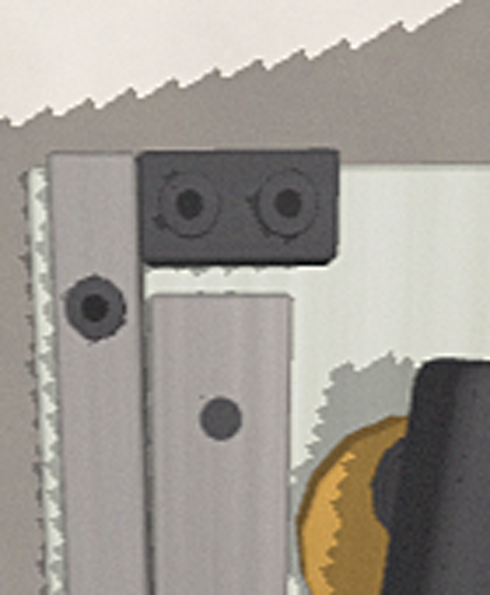

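Call:
arm_command([
  [0.01, 0, 0, 0, 0, 0],
  [0.02, 0, 0, 0, 0, 0],
  [0.026, 0, 0, 0, 0, 0],
  [0.026, 0, 0, 0, 0, 0],
])

```text
t: 10.95
eef_pos: [580.9, -277.3, 29.0]
orientation: [2.717, 1.575, -0.002]
ft_force: [-1.6, -3.1, 6.6]
grip_width: 12.2
```

Call:
arm_command([
  [0.005, 0, 0, 0, 0, 0],
  [0.01, 0, 0, 0, 0, 0],
  [0.013, 0, 0, 0, 0, 0],
  [0.013, 0, 0, 0, 0, 0],
])

```text
t: 11.35
eef_pos: [581.6, -276.1, 29.0]
orientation: [2.717, 1.574, -0.003]
ft_force: [-3.0, -4.6, 7.1]
grip_width: 12.2
```

```bash
python3 m.py w8
```

```text
track TCP -16.5976381248991 17.361545535866686 28.96075579819324 F along -5.441987272845965 across 0.2676851142405808 z 7.092253681443554 tq [-0.81568071  0.45032578  0.02090539] 12.171639988550442 11.35
[581.6186256073939, -276.1054205516439, 28.96075579819324] [2.717043034601765, 1.5741970400834828, -0.003241227441033185]
t 11.35 at [ 581.6 -276.1   29. ] yaw 60.17 F [-3.  -4.6  7.1] plan [-0.4256, 0.0149, 0.0008, 0.0004, 0.0048, 0.0048]
```

View pics/w8.png

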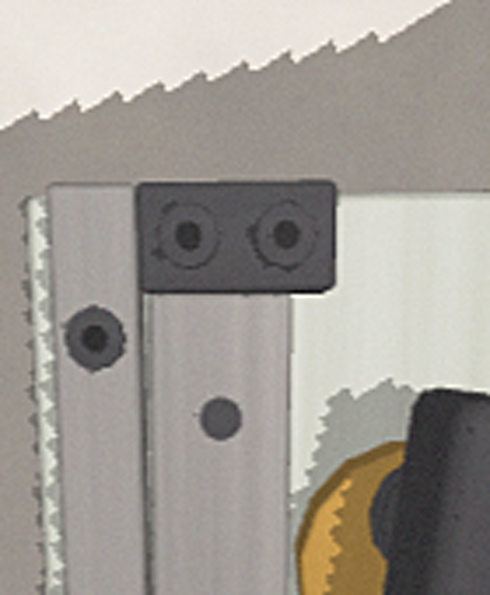

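Call:
arm_command([
  [0.008, 0, 0, 0, 0, 0],
  [0.015, 0, 0, 0, 0, 0],
  [0.02, 0, 0, 0, 0, 0],
  [0.02, 0, 0, 0, 0, 0],
  [0.02, 0, 0, 0, 0, 0],
])

```text
t: 11.9
eef_pos: [581.7, -275.9, 28.9]
orientation: [2.717, 1.572, -0.008]
ft_force: [-5.7, -8.1, 7.8]
grip_width: 11.8
```

```bash
python3 m.py w9
```

```text
track TCP -16.388801303491274 17.36667148348783 28.913816566178863 F along -9.818788307880954 across 0.8820672370788957 z 7.797552971452985 tq [-1.74538034  1.06664694  0.1015607 ] 11.846361862093861 11.9
[581.7185087645455, -275.921947261402, 28.913816566178863] [2.7171836080031313, 1.5716438950742875, -0.007779957156018711]
t 11.9 at [ 581.7 -275.9   28.9] yaw 60.09 F [-5.7 -8.1  7.8] plan [-0.427, 0.0155, 0.0018, -0.0004, 0.0107, 0.002]
```

View pics/w9.png

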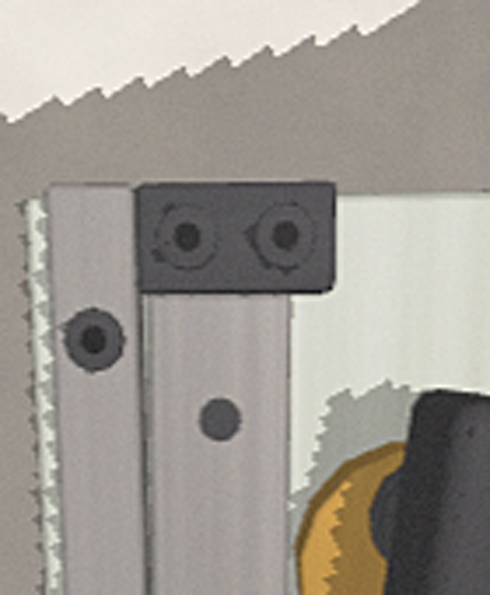

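Call:
arm_command([
  [-0.01, 0, 0, 0, 0, 0],
  [-0.015, 0, 0, 0, 0, 0],
  [-0.015, 0, 0, 0, 0, 0],
])

```text
t: 12.25
eef_pos: [581.7, -275.9, 28.9]
orientation: [2.717, 1.574, -0.004]
ft_force: [-2.3, -5.0, 6.5]
grip_width: 11.8
```

Call:
arm_command([
  [0, 0, 0, 0, 0, 0],
  [0, 0, 0, 0, 0, 0],
  [0, 0, 0, 0, 0, 0],
], hand=36)

```text
t: 12.55
eef_pos: [582.6, -272.5, 27.9]
orientation: [-2.715, -1.577, 0.0]
ft_force: [-0.4, 0.9, -0.8]
grip_width: 32.4
```

Call:
arm_command([
  [0, 0, -0.1, 0, 0, 0],
  [0, 0, -0.35, 0, 0, 0],
  [0, 0, -0.65, 0, 0, 0],
  [0, 0, -0.65, 0, 0, 0],
  [0, 0, -0.65, 0, 0, 0],
])

```text
t: 13.05
eef_pos: [583.8, -273.7, 128.0]
orientation: [2.715, 1.576, 0.003]
ft_force: [-0.6, 1.2, -1.0]
grip_width: 35.8
```

Run:
```python
from h import *
s=observe(); im=optics.read_camera("wrist"); c=cam("wrist",s); cv2.imwrite("pics/w10.png",im); print(s["eef_pos"].tolist(),s["orientation"].tolist(),s["t"],s["ft_force"])
cv2.imwrite("pics/w10c.png",cv2.resize(im[70:270,160:340],None,fx=3,fy=3,interpolation=cv2.INTER_CUBIC))
```

```text
[583.7990421780669, -273.70155757361215, 128.04007153964352] [2.7147308277182525, 1.5757764509296657, 0.0031809355166379965] 13.05 [-0.55014472  1.15363361 -0.98133174]
```

View pics/w10c.png

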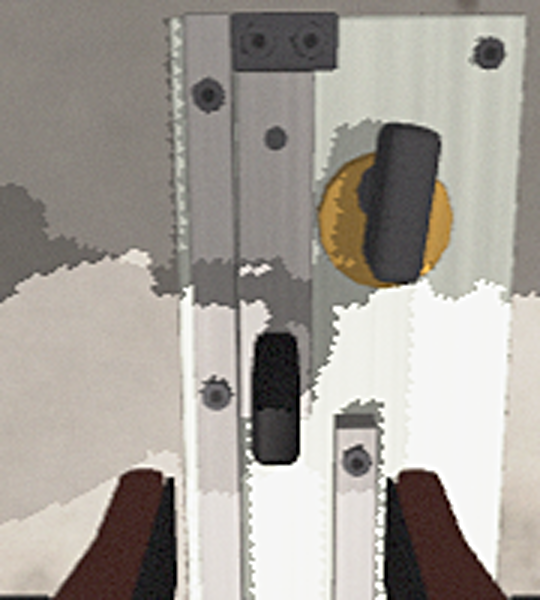

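View pics/w10.png

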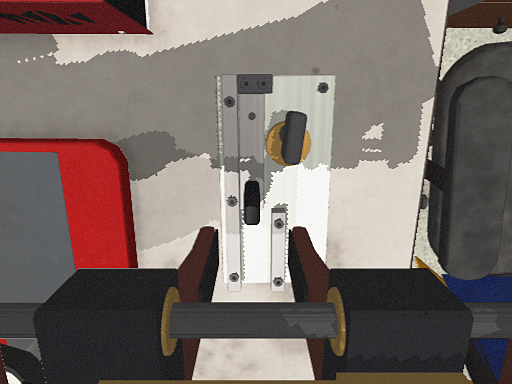

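Run:
```python
from h import *
s={"eef_pos":[583.7990421780669, -273.70155757361215, 128.04007153964352],"orientation":[2.7147308277182525, 1.5757764509296657, 0.0031809355166379965]}
c=cam("wrist",s); g=lambda x,y:(y/3+70-.33,x/3+160-.33); P=lambda v,z:ray(c,g(*v),z)
for a,b in(((382,130),(366,270)),((440,140),(421,275))):
    d=P(a,58)-P(b,58); h=np.degrees(np.arctan2(d[1],d[0]))
    A=P((233,72),22)-P((241,590),22); f=np.degrees(np.arctan2(A[1],A[0])); print(h,f,"ecc",np.radians(h+90-f))
im=optics.read_camera("side"); cv2.imwrite("pics/s2.png",im)
for k in("vial_a","slides","lens_tube","cup"): print(k,[np.round(d["point"],1) for d in optics.mark_of("side",k)[:1]])
```

```text
55.16000666940348 60.501431976992166 ecc 1.4775708684281232
54.52272825516034 60.501431976992166 ecc 1.466448261847692
vial_a [array([163.5, 306.9])]
slides []
lens_tube [array([279. , 165.8])]
cup [array([152.3, 253.5])]
```

View pics/s2.png

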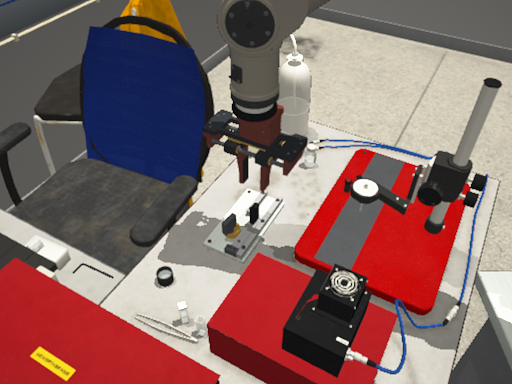

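The bar's nose is flush against the stop, and the eccentric is at about 1.47 rad. The arm is clear of everything, so I'm handing in.

```bash
python3 -c "
from h import *
print(sign_off())"
```

```text
the job is handed in; nothing more can be done
None
```

I opened the roller first, then slid the gauge bar to the end stop, and handed the job in at about 13.5 s.

- **Roller:** I gripped the bolt head and turned it about 60° counter-clockwise. Two wrist pictures gave 1.45 rad after the turn and about 1.47 rad at the end, which means a gap of about 22 mm by the formula. Measuring the gap directly in the first picture gave 22.8 mm raw. That is about 22.3 mm after correcting for the pivot-to-fence distance, which read 41.45 mm instead of 41.
- **Bar:** I pinched the tab, moved the bar about 3 mm toward the fence and slid it along the channel. I kept a light downward press of about 6–8 N, and the readings taken along the way showed under 1 N sideways. At the stop the push rose to about 10 N with only 0.2 mm more movement, so the nose was in contact. I then eased off, let go and lifted clear, and the last picture shows the nose flush with the stop.
- **Bystanders:** The vial, lens tube and cup were found within about 4 pixels of where they started. The slide box was not found in the last picture because the arm hid it, so that check is missing. The gripper stayed well above it and away from it throughout.

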